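Fit the tall wide sanding sleeve on the spindle sander

ROBOT

A 7-joint arm with a two-finger parallel gripper is mounted at the origin on the work surface. World frame = base frame: x ahead of the robot, y to its left, z up, the work surface at z = 0. Lengths are in m, angles in rad, forces in N, time in s.
With the tool pointing down it reaches from about 0.35 to 0.9 m from the base axis. Payload 19.9 kg.
Tool frame: the origin (TCP) lies midway between the tips of the shut fingers; the grasp point (between the pads) lies 19 mm behind it; z points along the fingers, y is the line along which they close (so a half turn about z gives the same grasp; the last joint's range is limited). The gripper opens to 85 mm and grips with 20 to 120 N. Pads are 22 mm wide; open, the fingers measure 114 mm over their backs; the gripper's body (76 mm by 85 mm) begins 54 mm behind the grasp point. The pads swing forward as they close: fully open they stand 13 mm farther back than shut.
Start: joints at [1.107, 0.417, -0.01, 1.614, 0.005, 1.111, -0.053], TCP at [0.256, -0.57, 0.231] pointing down, gripper open.
Joint ranges: [-2.81, 2.81], [-0.39, 2.02], [-1.27, 1.25], [0.06, 2.57], [-1.19, 4.33], [0.19, 2], [-2.82, 2.82]. Speed limits (rad/s): [1.89, 1.89, 2.39, 2.39, 3.01, 3.01, 3.01].

INTERFACE

Orientations are given as a unit quaternion [w, x, y, z].
In Python, from workcell import r gives the robot as it stands.
- The arm moves only by the tool arm_command, never from a script. Its argument "increments" is a list of rows, each a list of 3 entries, a list of its own where there are three numbers: the closure, from 0 (fully open) to 1 (shut), then the shift along the tool's x, y, z in cm, then the turn, a rotation vector about the tool's x, y, z in degrees. In form: [[claw, [dx, dy, dz], [ax, ay, az]], ...]. A call has 1 to 20 rows; each row is the pose to reach, as a shift and turn from the pose commanded when the call began, along the tool's axes at that moment; what a row does not reach only later rows make up. A row lasts 1/8 s, in which the tool goes at most 62.5 mm and 10.7 degrees, less where a joint would pass 70% of its speed; a pose out of reach is approached as far as the arm can. A call with a gripper value outside its range is refused whole. The fingers move at their own pace and stop on an object; "newtons" is the grip in N (left out, the last holds). Time passes only in rows, so rows that repeat a pose let the fingers close. It gives the time, the measured TCP pose, the force, the opening and the grip force at its end, in the units of the state.
- r.get_state(): the state, without advancing time (a new reading comes with each control period).
- r.get_image(name): name is "side" or "top" or "wrist"; returns a dict with "frame" (480x640x3 uint8, red, green, blue), "camera_matrix" (3x3 intrinsics, pixels), "rvec" (rotation vector, rad) and "tvec" (3), from world to camera coordinates, as OpenCV has them. Camera axes: x right, y down, z forward; pixel columns grow to the right and rows downward; lengths in m; the calibration is good to about 2 mm. A picture is of the moment at which its call begins. There is no depth.
- r.hand_in(): hands the job in; it is judged then, once.
The state is a dict: "t": time; "q": joint angles; "joint_vel": joint speeds; "effort": joint torques, N m; "position": TCP position; "eef_rot": TCP orientation; "contact_force": force on the tool from outside, world axes, zero at the start; "wrist_torque": the same for the moment, N m; "opening": finger opening in m; "finger_force": force on a finger pad.
Only numpy, scipy, OpenCV 4.12 (cv2) and the standard library are available. Lean on these libraries where they do the work, as an engineer would, in place of code of your own. Each camera call takes 0.05 s, during which the arm holds its last target. There are 200 camera calls.

TASK

Fit the tall, wide sanding sleeve over the sander's upright spindle: hold on to it until it is all the way down on the steel seat at the spindle's foot, then let go. Leave the short sleeve and the slim sleeve standing where they are.

Things in the scene. Friction and masses are not known exactly. Their poses are not given: they have to be found in the camera images.
- tall_wide_sleeve: The sleeve to fit: a rigid brown abrasive tube standing upright and loose on the bench, outer diameter 50 mm, bore 34 mm right through, height 90 mm, about 0.12 kg. Origin at the centre of its lower end, z up along its axis. It is as wide as the short sleeve and as tall as the slim one.
- spindle_seat (a point): Point on the sander spindle's axis on top of its seat disc (56 mm across), 36 mm above the bench; z up. The sander is a fixed grey plate 240 x 220 x 30 mm with a low switch box on its right edge, the steel spindle upright in its middle: 24 mm in diameter, tip 98 mm above the seat, the top 14 mm tapering to 8 mm. The tall wide sleeve slides on freely, 5 mm play all round, and rests on the seat.
- short_wide_sleeve: Bystander: the same kind of tube, outer diameter 50 mm, bore 34 mm, but only 40 mm high, standing upright and loose on the bench. Origin at the centre of its lower end.
- tall_slim_sleeve: Bystander: the same kind of tube, 90 mm high but slim, outer diameter 32 mm, bore 16 mm (too small for the spindle), standing upright and loose on the bench. Origin at the centre of its lower end.
Things that resemble listed ones, but are neither listed nor needed, are in the scene too. What is shaped like the tall_wide_sleeve but blue is not meant.

How it is judged:
By the outcome, as a careful person would: the job done as asked, in the order asked, and still so for the second after the job is handed in, with the robot touching nothing.
It also fails if it takes over 48 s, if anything falls off the work surface, if the arm or the gripper's body presses on something with over 40 N, if the wrist force passes 120 N, or if a joint passes its speed limit or range.

## Working session

There is one attempt and no reset: what is moved stays moved. The work goes in short steps, Python scripts to look and compute and a tool call to move; the robot and the scene stay as the last step left them, time stands still between calls to the robot, and variables do not carry over. Pictures are saved under pics/ and viewed, at most 10 in all, crops included, and the job is handed in when it is done.

Besides the shell and the picture viewer there is one more tool, called after "Call:" in YAML: its name, and indented under it one key for each argument. arm_command: Moves the arm, as the interface text tells. Its arguments: {"type":"object","properties":{"increments":{"type":"array","items":{"type":"array"}},"newtons":{"type":"number"}},"required":["increments"]}

```bash
mkdir -p pics
cat > h.py <<'E'
import numpy as np, cv2
from workcell import r
def shot(n,f):
    im=r.get_image(n); cv2.imwrite(f,im["frame"][:,:,::-1]); np.savez(f[:-4]+'.npz',**{k:np.array(v) for k,v in im.items()}); return im
def ray(im,uv,z):
    K=np.array(im["camera_matrix"],float);R=cv2.Rodrigues(np.array(im["rvec"],float))[0];t=np.array(im["tvec"],float).ravel()
    p=cv2.undistortPoints(np.array([[uv]],float),K,None).ravel()
    c=-R.T@t; d=R.T@np.array([p[0],p[1],1]); return c+d*(z-c[2])/d[2]
def proj(im,P):
    return cv2.projectPoints(np.array([P],float),np.array(im["rvec"],float),np.array(im["tvec"],float),np.array(im["camera_matrix"],float),None)[0].ravel()
E
python3 - <<'E'
from h import *
for n in("top","side"): shot(n,f"pics/{n}1.png")
s=r.get_state(); print(s["t"],s["position"],s["eef_rot"],s["opening"])
E
```

```text
0.1 [ 0.255731   -0.56994632  0.23072792] [-5.47324080e-04  9.77846912e-01  2.09320556e-01 -1.46842940e-04] 0.08515382281030535
```

View pics/top1.png

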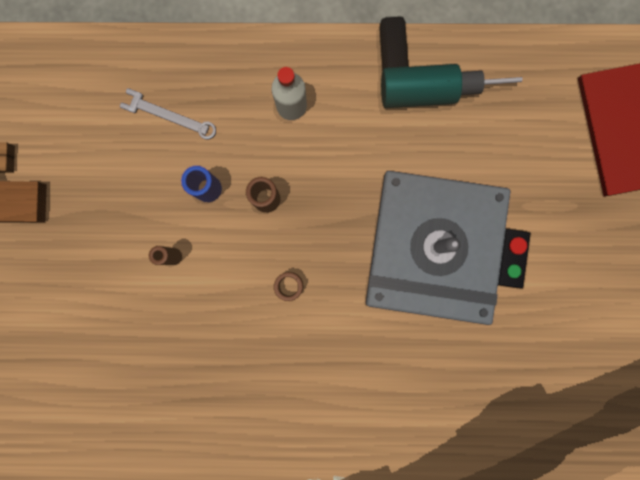

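View pics/side1.png

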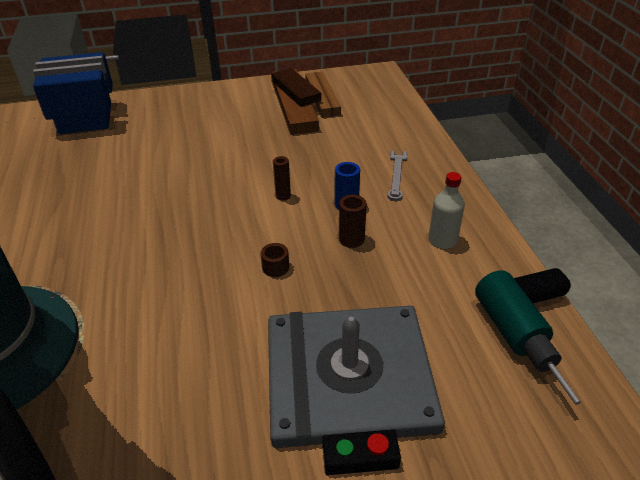

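The brown tubes in the top view are at (262,193) tall and wide, (289,285) short and wide, and (160,255) slim. The one at (200,182) is blue, so it isn't meant. The target is the brown one at (262,193), which appears at (352,220) in the side view: it is as wide as the short sleeve and as tall as the slim one. I'll confirm this in an enlarged crop and measure.

Run:
```python
from h import *
a=dict(np.load('pics/top1.npz')); s=dict(np.load('pics/side1.npz'))
ca=cv2.resize(a["frame"][150:310,140:320],None,fx=2.2,fy=2.2,interpolation=2)
cs=cv2.resize(s["frame"][140:290,240:410],None,fx=2.3,fy=2.3,interpolation=2)
H=360;o=np.zeros((H,ca.shape[1]+cs.shape[1],3),np.uint8);o[:ca.shape[0],:ca.shape[1]]=ca;o[:cs.shape[0],ca.shape[1]:]=cs
cv2.imwrite('pics/crop1.png',o[:,:,::-1])
for n,uv,z in [("tall",(262,192.5),.09),("blue",(197.5,181),.09),("slim",(158.5,255),.09),("short",(289,285.5),.04)]: print(n,ray(a,uv,z).round(4))
for n,uv,z in [("tall",(352.5,202.5),.09),("blue",(347.5,169),.09),("slim",(281,161),.09),("short",(275,252),.04)]: print(n,'side',ray(s,uv,z).round(4))
print("disc",ray(a,(439,247),.033).round(4),"tip side",ray(s,(351,320),.134).round(4), "tip top",ray(a,(452,244),.134).round(4))
# seat: bright disc
h=cv2.cvtColor(a["frame"],cv2.COLOR_RGB2GRAY)[215:280,405:475]
m=(h>135).astype(np.uint8);n,l,st,c=cv2.connectedComponentsWithStats(m);i=1+st[1:,4].argmax();print(st[i],c[i]+[405,215])
pts=np.column_stack(np.where(l==i))[:,::-1];hu=cv2.convexHull(pts.astype(np.int32));(x,y),rad=cv2.minEnclosingCircle(hu);print(x+405,y+215,rad,ray(a,(x+405,y+215),.036).round(4))
```

```text
tall [0.6287 0.1199 0.09  ]
blue [0.6467 0.2248 0.09  ]
slim [0.5263 0.2856 0.09  ]
short [0.4774 0.0778 0.04  ]
tall side [0.6301 0.1211 0.09  ]
blue side [0.648  0.2252 0.09  ]
slim side [0.5265 0.2827 0.09  ]
short side [0.4772 0.0772 0.04  ]
disc [ 0.5452 -0.1782  0.033 ] tip side [ 0.5455 -0.1822  0.134 ] tip top [ 0.5456 -0.1748  0.134 ]
[ 19  16  31  32 457] [435.81619256 248.38074398]
439.81356048583984 246.47457695007324 16.206050872802734 [ 0.546 -0.179  0.036]
```

View pics/crop1.png

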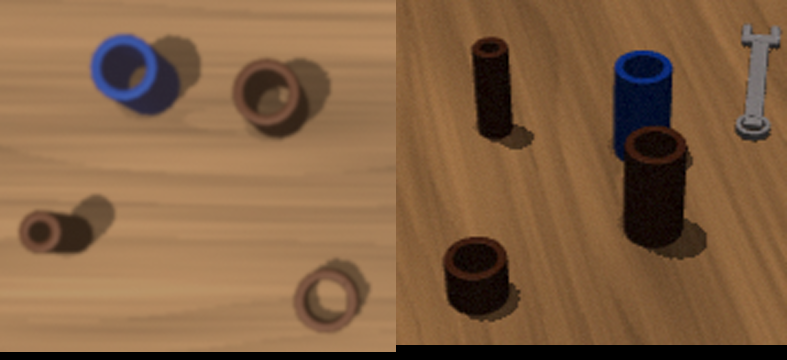

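The crop confirms the target: the tall, wide brown tube is upper right in the top half at about (266,92), and its twin is blue. Target is at about (0.6295, 0.1205) and the spindle at (0.5455, -0.179). I'll go above the sleeve, turning so the fingers close along world x, clear of the blue tube.

Call:
arm_command:
  increments:
    - [0, [15, -11.5, 0], [0, 0, -16]]
    - [0, [15, -11.5, 0], [0, 0, -16]]
    - [0, [15, -11.5, 0], [0, 0, -16]]
    - [0, [30, -23, 0], [0, 0, -32]]
    - [0, [30, -23, 0], [0, 0, -32]]
    - [0, [30, -23, 0], [0, 0, -32]]
    - [0, [62.4, -47.7, 0], [0, 0, -65.8]]
    - [0, [62.4, -47.7, 0], [0, 0, -65.8]]
    - [0, [62.4, -47.7, 0], [0, 0, -65.8]]
    - [0, [62.4, -47.7, 0], [0, 0, -65.8]]
    - [0, [62.4, -47.7, 0], [0, 0, -65.8]]
    - [0, [62.4, -47.7, 0], [0, 0, -65.8]]
    - [0, [62.4, -47.7, 0], [0, 0, -65.8]]
    - [0, [62.4, -47.7, 0], [0, 0, -65.8]]
    - [0, [62.4, -47.7, 0], [0, 0, -65.8]]
    - [0, [62.4, -47.7, 0], [0, 0, -65.8]]

```text
t: 2.1
position: [0.6298, 0.1192, 0.2313]
eef_rot: [0.0, 0.708, 0.706, -0.0]
contact_force: [0.3, -0.1, -0.6]
opening: 0.0851
finger_force: 0.0
```

Run:
```python
from h import *
im=shot("wrist","pics/w1.png")
s=r.get_state(); print(s["t"],s["position"],s["eef_rot"],s["q"]); print(proj(im,[.6295,.1205,.09]))
```

```text
2.15 [0.6298042  0.11928344 0.23141892] [ 1.89147286e-04  7.07797370e-01  7.06415480e-01 -1.31805787e-04] [ 0.14658379  0.49732865 -0.5328466   1.55614181  0.26783575  1.16156325
 -0.44233896]
[314.47236147 223.16773056]
```

View pics/w1.png

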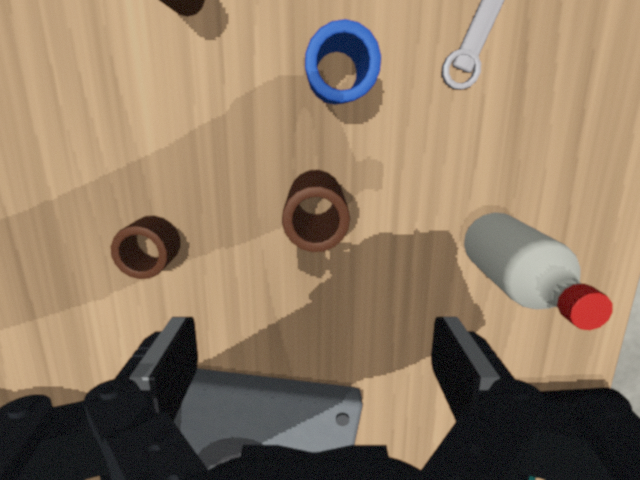

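The wrist view shows the sleeve's rim centred at (316,219), within about 3 mm of the prediction. The path down is clear, so I'll descend and grip.

Call:
arm_command:
  increments:
    - [0, [0.2, 0, 5], [0, 0, 0]]
    - [0, [0.2, 0, 10], [0, 0, 0]]
    - [0, [0.2, 0, 15], [0, 0, 0]]
    - [0, [0.2, 0, 18], [0, 0, 0]]
    - [0, [0.2, 0, 18.9], [0, 0, 0]]
    - [0, [0.2, 0, 18.9], [0, 0, 0]]
    - [0, [0.2, 0, 18.9], [0, 0, 0]]
    - [1, [0.2, 0, 18.9], [0, 0, 0]]
    - [1, [0.2, 0, 18.9], [0, 0, 0]]
    - [1, [0.2, 0, 18.9], [0, 0, 0]]
    - [1, [0.2, 0, 18.9], [0, 0, 0]]
    - [1, [0.2, 0, 18.9], [0, 0, 0]]
    - [1, [0.2, 0, 18.9], [0, 0, 0]]
    - [1, [0.2, 0, 18.9], [0, 0, 0]]
    - [1, [0.2, 0, 18.9], [0, 0, 0]]
  newtons: 40

```text
t: 4.03
position: [0.6303, 0.1225, 0.043]
eef_rot: [0.0, 0.707, 0.707, 0.0]
contact_force: [-1.2, -0.7, 8.3]
opening: 0.0496
finger_force: 40.0
```

Call:
arm_command:
  increments:
    - [1, [0, 0, -3], [0, 0, 0]]
    - [1, [0, 0, -8], [0, 0, 0]]
    - [1, [0, 0, -13], [0, 0, 0]]
    - [1, [0, 0, -18], [0, 0, 0]]
    - [1, [0, 0, -18], [0, 0, 0]]
    - [1, [-5, -1.4, -18], [0, 0, 0]]
    - [1, [-10, -2.8, -18], [0, 0, 0]]
    - [1, [-15, -4.2, -18], [0, 0, 0]]
    - [1, [-20, -5.6, -18], [0, 0, 0]]
    - [1, [-25, -7, -18], [0, 0, 0]]
    - [1, [-28, -7.9, -18], [0, 0, 0]]
    - [1, [-30, -8.4, -18], [0, 0, 0]]
    - [1, [-30.15, -8.45, -18], [0, 0, 0]]
    - [1, [-30.15, -8.45, -18], [0, 0, 0]]
    - [1, [-30.15, -8.45, -18], [0, 0, 0]]

```text
t: 5.9
position: [0.5455, -0.1778, 0.2221]
eef_rot: [-0.0, 0.707, 0.707, 0.0]
contact_force: [-0.7, -0.3, -1.3]
opening: 0.0493
finger_force: 42.2
```

Run:
```python
from h import *
a=shot("side","pics/s2.png"); b=shot("top","pics/t2.png"); c=shot("wrist","pics/w2.png")
s=r.get_state(); print(s["t"],s["position"],s["eef_rot"],s["opening"],s["finger_force"])
f=[i["frame"] for i in (a,b)]
A=cv2.resize(f[0][150:430,220:460],None,fx=1.6,fy=1.6); B=cv2.resize(f[1][160:340,360:530],None,fx=2.3,fy=2.3)
o=np.zeros((450,780,3),np.uint8);o[:A.shape[0],:A.shape[1]]=A;o[:B.shape[0],A.shape[1]:A.shape[1]+B.shape[1]]=B
cv2.imwrite("pics/c2.png",o[:,:,::-1])
# predicted sleeve and spindle pixels in side view
p=s["position"]
for z in(.036,.134): print("spindle",z,proj(a,[.5455,-.179,z]))
zb=p[2]-.043
for z in(zb,zb+.09): print("sleeve",z,proj(a,[p[0],p[1],z]))
```

```text
6.05 [ 0.54536673 -0.17834585  0.22220277] [-1.17563836e-04  7.06987660e-01  7.07225873e-01  2.45457994e-05] 0.049623866091866746 42.18012761324644
spindle 0.036 [348.90287798 361.45685316]
spindle 0.134 [350.42256763 318.22934135]
sleeve 0.1792027676235452 [350.98606238 295.44040678]
sleeve 0.2692027676235452 [352.73978729 244.9751582 ]
```

View pics/c2.png

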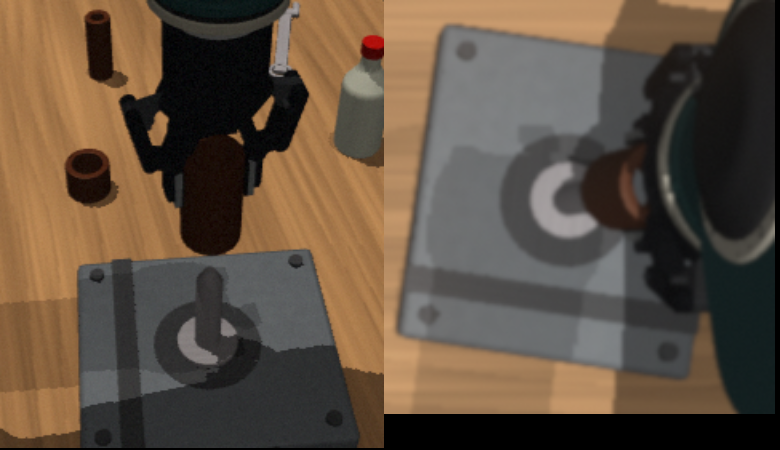

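View pics/w2.png

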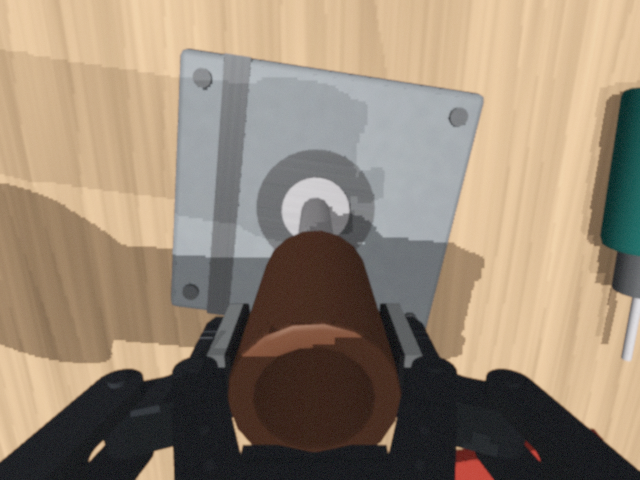

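The sleeve hangs upright with its lower end just above the spindle tip. In the side crop they line up at (211,250) and (208,270). The wrist view gives the seat disc at x 281–349 with its top edge at 178, and the sleeve's front edge at about (316,232). I'll check the y offset from the wrist view.

Run:
```python
from h import *
c=dict(np.load("pics/w2.npz"));a=dict(np.load("pics/s2.npz"));t=dict(np.load("pics/top1.npz"))
print("seat L/R/top",[ray(c,u,.036).round(4)[:2] for u in((281.5,210),(349.5,210),(316,177.5))])
print("dark ring outer, top plate", [ray(c,u,.030).round(4)[:2] for u in((257,209),(375,209),(316,150))])
print("sleeve front",ray(c,(316,232),.179).round(4), "pred px",proj(c,[.5455,-.1535,.179]))
print("top seat L/R/T/B", [ray(t,u,.036).round(4)[:2] for u in((424,247),(456,247),(440,230.5),(440,263))])
```

```text
seat L/R/top [array([ 0.5177, -0.1776]), array([ 0.5743, -0.1776]), array([ 0.5464, -0.1506])]
dark ring outer, top plate [array([ 0.4965, -0.1782]), array([ 0.5964, -0.1781]), array([ 0.5463, -0.1293])]
sleeve front [ 0.5458 -0.1545  0.179 ] pred px [315.34969832 229.98558157]
top seat L/R/T/B [array([ 0.5449, -0.152 ]), array([ 0.5453, -0.2065]), array([ 0.5733, -0.1793]), array([ 0.5178, -0.1792])]
```

The sleeve and spindle axes agree to about 1 mm against 5 mm of play. I'll lower it.

Call:
arm_command:
  increments:
    - [1, [0, 0.05, 2], [0, 0, 0]]
    - [1, [0, 0.05, 4], [0, 0, 0]]
    - [1, [0, 0.05, 5], [0, 0, 0]]
    - [1, [0, 0.05, 6], [0, 0, 0]]
    - [1, [0, 0.05, 7], [0, 0, 0]]
    - [1, [0, 0.05, 8], [0, 0, 0]]
    - [1, [0, 0.05, 9], [0, 0, 0]]
    - [1, [0, 0.05, 10], [0, 0, 0]]
    - [1, [0, 0.05, 11], [0, 0, 0]]
    - [1, [0, 0.05, 12], [0, 0, 0]]
    - [1, [0, 0.05, 13], [0, 0, 0]]
    - [1, [0, 0.05, 13.5], [0, 0, 0]]
    - [1, [0, 0.05, 13.9], [0, 0, 0]]
    - [1, [0, 0.05, 13.9], [0, 0, 0]]
    - [1, [0, 0.05, 13.9], [0, 0, 0]]

```text
t: 7.92
position: [0.5459, -0.179, 0.0835]
eef_rot: [0.0, 0.707, 0.707, 0.0]
contact_force: [-0.5, -0.8, -1.5]
opening: 0.0489
finger_force: 42.2
```

Call:
arm_command:
  increments:
    - [1, [0, 0, 0.2], [0, 0, 0]]
    - [1, [0, 0, 0.3], [0, 0, 0]]
    - [1, [0, 0, 0.4], [0, 0, 0]]
    - [1, [0, 0, 0.45], [0, 0, 0]]
    - [1, [0, 0, 0.45], [0, 0, 0]]

```text
t: 8.55
position: [0.5458, -0.179, 0.0791]
eef_rot: [0.0, 0.707, 0.707, -0.0]
contact_force: [-1.6, 0.5, 5.6]
opening: 0.0494
finger_force: 42.5
```

Call:
arm_command:
  increments:
    - [1, [0, 0, 0.05], [0, 0, 0]]
    - [1, [0, 0, 0.05], [0, 0, 0]]

```text
t: 8.8
position: [0.5459, -0.179, 0.0789]
eef_rot: [0.0, 0.707, 0.707, -0.0]
contact_force: [-4.6, 1.8, 13.1]
opening: 0.0494
finger_force: 43.0
```

Run:
```python
from h import *
a=shot("side","pics/s3.png"); cv2.imwrite("pics/c3.png",cv2.resize(a["frame"][150:450,200:500],None,fx=2,fy=2)[:,:,::-1])
```

```text
(no output)
```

View pics/c3.png

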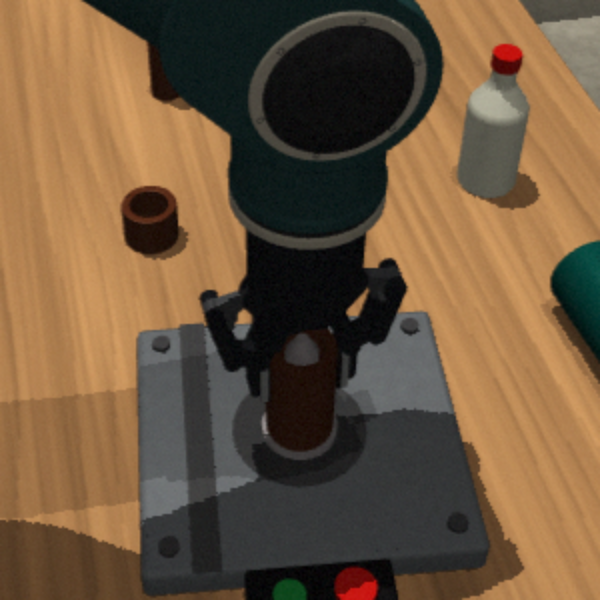

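The sleeve is on the seat: its foot is on the disc at (300,440), the tip shows in its bore at (301,350), and there is 13 N of contact. I'll release and withdraw straight up.

Call:
arm_command:
  increments:
    - [0.8, [0, 0, -0.05], [0, 0, 0]]
    - [0, [0, 0, -0.05], [0, 0, 0]]
    - [0, [0, 0, -0.05], [0, 0, 0]]
    - [0, [0, 0, -0.05], [0, 0, 0]]
    - [0, [0, 0, -0.05], [0, 0, 0]]
    - [0, [0, 0, -0.05], [0, 0, 0]]
    - [0, [0, 0, -0.05], [0, 0, 0]]
    - [0, [0, 0, -2], [0, 0, 0]]
    - [0, [0, 0, -5], [0, 0, 0]]
    - [0, [0, 0, -9], [0, 0, 0]]
    - [0, [0, 0, -14], [0, 0, 0]]
    - [0, [0, 0, -18], [0, 0, 0]]
    - [0, [-6, 0, -18], [0, 0, 0]]
    - [0, [-12, 0, -18], [0, 0, 0]]
    - [0, [-15, 0, -18], [0, 0, 0]]
    - [0, [-15, 0, -18], [0, 0, 0]]
    - [0, [-15, 0, -18], [0, 0, 0]]

```text
t: 10.98
position: [0.5459, -0.3279, 0.2592]
eef_rot: [0.0, 0.707, 0.707, 0.0]
contact_force: [-0.2, 0.4, 0.2]
opening: 0.0854
finger_force: 0.0
```

Run:
```python
from h import *
a=shot("side","pics/s4.png"); s=r.get_state(); print(s["t"],s["position"],s["opening"],s["contact_force"])
```

```text
11.025 [ 0.54598656 -0.32767494  0.25911679] 0.08533621460283305 [-0.13480356  1.26508678  0.55732023]
```

View pics/s4.png

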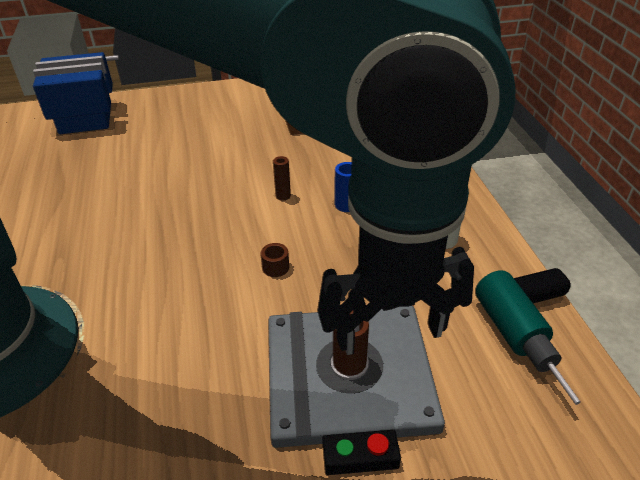

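The sleeve stands seated at (350,365) with the gripper well clear. The short sleeve (275,260) and slim sleeve (282,178) haven't moved.

```bash
python3 -c "
from workcell import r
print(r.hand_in())"
```

```text
the job is handed in; nothing more can be done
None
```

The tall, wide brown sleeve is down on the spindle's seat and released, the short and slim sleeves are still where they stood, and the job was handed in at about 11 s of the 48 s allowed; no verdict was returned.

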